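# Set a pump cover plate up in the inclined inspection fixture

## Task

Set the pump cover plate up for inspection: push it back along the fixture's rails to the back rest and tip it up so that it stands in the groove at the foot and leans back flat on the sloped rest. Then turn the side clamp's knob clockwise until the jaw has pushed the plate against the side stop and the ratchet slips by a click or more, and leave the plate clamped there. Do not disturb the other things on the bench or let the plate fall off the fixture.

Things in the scene. Friction and masses are not known exactly. Their poses are not given: they have to be found in the camera images.
- fixture: Grey cast inspection fixture, bolted down, 195 x 285 mm, 142 mm tall. Origin: on the bench, below the foot line of the back rest, midway between the rails. x points from its open front to the back rest, y along the rest towards the clamp, z up. Base plate 15 mm thick, x -100 to 95 mm. Clamp housing at y 112 to 172 mm, x -34 to 34 mm, 56 mm tall.
- rest_foot (a point): Foot of the back rest, on the groove floor, 47 mm above the fixture's origin (axes as the fixture's). The rest (two ribs and a cross bar, 98 mm wide) rises from here 100 mm, leaning back 20 degrees from upright. The groove is 8 mm deep and reaches 16 mm forward from here, to the ends of the rails.
- rail_front (a point): Midway between the front ends of the two steel rails, at the height of their tops: 55 mm above the bench, x = -105 mm of the fixture. The rails are 12 mm wide, at y = -40 and +40 mm, and run back from here to the groove.
- stop_pad (a point): Middle of the side stop's pad, which faces +y of the fixture: y = -73 mm, 70 mm above the bench. The stop's post is 20 mm thick behind it, x -32 to 32 mm, 95 mm tall.
- plate: Loose aluminium pump cover plate, 115 (x) by 130 (y) by 10 mm (z), 0.32 to 0.52 kg, 46 mm bore in the middle, a bolt hole in each corner. Origin at its centre. Starts flat on the rails, its x about along the fixture's x, far edge 10 to 40 mm short of the rest, near edge overhanging the rails in front with 55 mm free below. Set up, its centre is at x 15, z 103 and (clamped) y -8 mm of the fixture.
- jaw: Sliding steel jaw of the side clamp with a sprung face, 40 x 28 mm, 60 to 88 mm above the bench. Its frame coincides with the fixture's when fully open (face then at y = 85 mm) and moves towards -y, up to 35 mm, 10 mm per radian of the knob; it stays where left. Starts 4 to 12 mm closed; meets the plate, when that is against the stop, at 28 mm; tight some 2 mm further.
- knob_grip (a point): Middle of the clamp's black bar knob: 50 mm long (this x), 14 wide (y), 26 tall, 98 mm above the bench, on its vertical axis at x -4, y 143 mm of the fixture; round collar below the bar. Clockwise from above closes the jaw (1.8 to 2.8 rad in all, so regrasp) at 0.1 N m, until the plate is tight; then the ratchet slips at 0.2 N m, the bar turning on while the jaw stands. Turning back opens it.
- ratchet (a joint): How far the knob has slipped on its spindle, rad: 0 until the set torque is reached, growing only as it slips. One click is 0.25 rad (about 15 degrees).
- injector_a: Bystander: diesel injector, 190 mm long, 25 mm thick, lying beside the side stop. Origin below its middle, x towards the nozzle.
- injector_b: Bystander: another such injector, lying at the front right.
- socket: Bystander: steel socket, 26 mm across, 34 mm tall, standing behind the fixture. Origin below its centre.
- caliper: Bystander: caliper, 230 mm long, lying to the right. Origin below its middle.
- jar: Bystander: white jar, 84 mm across, 120 mm tall. Origin below its centre.
- spray_can: Bystander: spray can, 64 mm across, 190 mm tall. Origin below its centre.
- beaker: Bystander: glass beaker, 68 mm across, 85 mm tall. Origin below its centre.

How it is judged:
By the outcome, as a careful person would: the job done as asked, in the order asked, and still so for the second after the job is handed in, with the robot touching nothing.
It also fails if it takes over 67 s, if anything falls off the work surface, if the arm or the gripper's body presses on something with over 40 N, if the wrist force passes 120 N, or if a joint passes its speed limit or range.

## Robot

A 7-joint arm with a two-finger parallel gripper is mounted at the origin on the work surface. World frame = base frame: x ahead of the robot, y to its left, z up, the work surface at z = 0. Lengths are in mm, angles in rad, forces in N, time in s.
With the tool pointing down it reaches from about 425 to 975 mm from the base axis. Payload 16.7 kg.
Tool frame: the origin (TCP) lies at the centre of the arm's flange, where the gripper is bolted on; the fingertips stand tip_reach ahead of it and the grasp point (between the pads) lies 155 mm ahead of it (tip_reach is the distance from the TCP to the fingertips, in mm); z points along the fingers, y is the line along which they close (so a half turn about z gives the same grasp; the last joint's range is limited). The gripper opens to 85 mm and grips with 20 to 120 N. Pads are 22 mm wide; open, the fingers measure 114 mm over their backs; the gripper's body (76 mm by 85 mm) begins 54 mm behind the grasp point. The pads swing forward as they close: fully open they stand 13 mm farther back than shut.
Start: joints at [-1.29, 0.426, 0.074, 1.606, -0.034, 1.111, -0.067], TCP at [281.887, 613.293, 404.702] pointing down, gripper open.
Joint ranges: [-2.85, 2.85], [-0.5, 2.14], [-1.23, 1.37], [0.21, 2.46], [-1.02, 4.16], [0.16, 2.05], [-2.73, 2.73]. Speed limits (rad/s): [1.89, 1.89, 2.39, 2.39, 3.01, 3.01, 3.01].

## Interface

Orientations are given as a rotation vector (axis times angle).
In Python, from plant import * gives the robot as it stands.
- The arm moves only by the tool jog_arm, never from a script. Its argument "plan" is a list of rows, each a list of 6 numbers: the shift along the tool's x, y, z in m, then the turn, a rotation vector about the tool's x, y, z in degrees. A call has 1 to 10 rows; each row is the pose to reach, as a shift and turn from the pose commanded when the call began, along the tool's axes at that moment; what a row does not reach only later rows make up. A row lasts 1/12 s, in which the tool goes at most 41.7 mm and 7.16 degrees, less where a joint would pass 70% of its speed; a pose out of reach is approached as far as the arm can. A call with a gripper value outside its range is refused whole. "gripper" is the finger opening in m, from 0 to 0.0854, set as the call begins (left out, the last holds). The fingers move at their own pace and stop on an object; "grip_force" is the grip in N (left out, the last holds). Time passes only in rows, so rows that repeat a pose let the fingers close. It gives the time, the measured TCP pose, the force, the opening and the grip force at its end, in the units of the state.
- get_obs(): the state, without advancing time (a new reading comes with each control period).
- read_camera(name): name is "scene" or "top" or "wrist"; returns a dict with "frame" (384x512x3 uint8, red, green, blue), "depth" (384x512 float32, mm along the optical axis (not along the pixel's ray), 0 where there is no reading), "fx", "fy", "cx", "cy" (pixels), "dist" ([k1, k2, p1, p2, k3] as OpenCV has them; the pictures are not rectified), "R" (3x3) and "t" (3): a world point X has camera coordinates R X + t. Camera axes: x right, y down, z forward; pixel columns grow to the right and rows downward; lengths in mm; the calibration is good to about 2 mm. A picture is of the moment at which its call begins.
- job_done(): hands the job in; it is judged then, once.
The state is a dict: "t": time; "joint_pos": joint angles; "joint_vel": joint speeds; "effort": joint torques, N m; "ee_pos": TCP position; "tool_rot": TCP orientation; "ft_force": force on the tool from outside, world axes, zero at the start; "ft_torque": the same for the moment, N m; "opening": finger opening in mm; "gripper_force": force on a finger pad.
Only numpy, scipy, OpenCV 4.12 (cv2) and the standard library are available. Lean on these libraries where they do the work, as an engineer would, in place of code of your own. Each camera call takes 0.05 s, during which the arm holds its last target. There are 200 camera calls.

## Working session

There is one attempt and no reset: what is moved stays moved. The work goes in short steps, Python scripts to look and compute and a tool call to move; the robot and the scene stay as the last step left them, time stands still between calls to the robot, and variables do not carry over. Pictures are saved under pics/ and viewed, at most 10 in all, crops included, and the job is handed in when it is done.

Besides the shell and the picture viewer there is one more tool, called after ">>>" as name(argument=value, ...) on one line, values as JSON. jog_arm: Moves the arm, as the interface text tells. Its arguments: {"type":"object","properties":{"plan":{"type":"array"},"gripper":{"type":"number"},"grip_force":{"type":"number"}},"required":["plan"]}

```bash
ls; mkdir -p pics
python3 - <<'E'
from plant import *
import cv2,numpy as np
o=get_obs();print({k:np.round(v,3).tolist() for k,v in o.items()})
for n in ["scene","top"]:
    c=read_camera(n);cv2.imwrite(f"pics/{n}0.png",c["frame"][...,::-1])
    np.savez(f"{n}0.npz",**{k:np.array(v) for k,v in c.items()})
    print(n,c["fx"],c["fy"],c["cx"],c["cy"],np.round(c["R"],3).tolist(),c["t"],c["dist"],(c["depth"]>0).mean())
E
```

```text
pics
{'t': 0.0, 'joint_pos': [-1.29, 0.427, 0.074, 1.607, -0.034, 1.111, -0.067], 'joint_vel': [0.001, -0.0, 0.001, 0.001, 0.002, 0.001, -0.001], 'effort': [0.001, -94.981, 3.761, -46.353, 0.019, 0.01, -0.0], 'ee_pos': [281.78, 613.164, 403.994], 'tool_rot': [-0.671, -3.069, 0.002], 'ft_force': [-0.238, -0.183, -0.174], 'ft_torque': [-0.045, 0.027, 0.017], 'gripper_force': 0.0, 'opening': 85.609}
scene 487.5765557630755 487.5765557630755 259.52040056399403 183.91815412363505 [[-0.118, 0.993, -0.008], [0.763, 0.086, -0.641], [-0.636, -0.082, -0.768]] [  86.75796228 -362.26048588 1769.51258304] [-0.10544363  0.          0.          0.          0.        ] 0.9961802164713541
top 444.8360045633723 444.8360045633723 252.56286555926366 184.49645864242675 [[0.022, -1.0, -0.016], [-0.993, -0.02, -0.114], [0.114, 0.018, -0.993]] [ -19.11657388  565.69800463 1198.03439544] [-0.10179202  0.          0.          0.          0.        ] 0.9959360758463541
```

View pics/scene0.png

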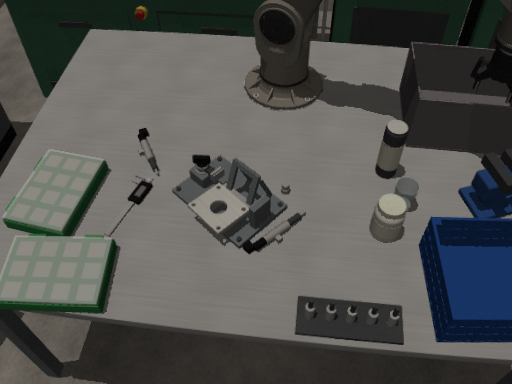

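View pics/top0.png

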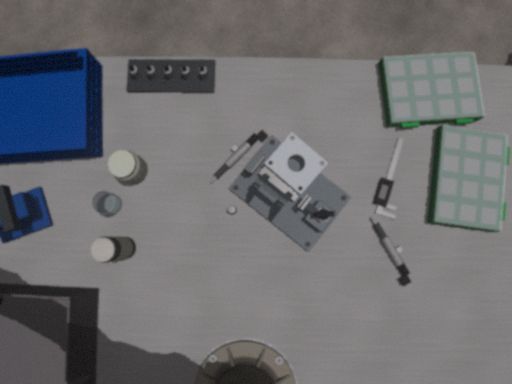

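The scene view shows the fixture around (230,198) with the plate at (218,207), the knob at (201,160), the socket at (286,188) and an injector by the stop at (275,232). In the top view the plate bore is at (296,163), the knob at (321,213) and the socket at (231,210). The fixture's x axis points lower-left there, towards the robot and +y.

```bash
cat > h.py <<'E'
import cv2,numpy as np
def cloud(c):
    K=np.array([[c["fx"],0,c["cx"]],[0,c["fy"],c["cy"]],[0,0,1]],float);d=np.asarray(c["depth"],float)
    v,u=np.mgrid[:384,:512]
    n=cv2.undistortPoints(np.stack([u,v],-1).reshape(-1,1,2).astype(np.float64),K,np.array(c["dist"],float)).reshape(384,512,2)
    P=np.dstack([n[...,0]*d,n[...,1]*d,d])
    return (P-np.asarray(c["t"]))@np.asarray(c["R"])
def ray(c,px,z):
    K=np.array([[c["fx"],0,c["cx"]],[0,c["fy"],c["cy"]],[0,0,1]],float)
    n=cv2.undistortPoints(np.array(px,float).reshape(-1,1,2),K,np.array(c["dist"],float)).reshape(-1,2)
    R=np.asarray(c["R"]);o=-R.T@np.asarray(c["t"]);D=np.c_[n,np.ones(len(n))]@R
    return o+D*((z-o[2])/D[:,2])[:,None]
E
python3 - <<'E'
from h import *
c=dict(np.load("top0.npz"));s=dict(np.load("scene0.npz"))
for n,c_ in (("top",c),("scene",s)):
    P=cloud(c_);b=c_["frame"].astype(int)
    roi=np.zeros((384,512),bool)
    if n=="top": roi[125:260,205:360]=1
    else: roi[140:260,165:310]=1
    z=P[...,2]
    print(n,"table z",np.median(z[roi&(z<8)]),"std",np.std(z[roi&(z<6)&(z>-6)]))
    for lo,hi,name in ((58,72,"plate lvl"),(10,20,"base"),(50,60,"housing56"),(90,99,"stop95"),(100,118,"knobtop111"),(128,150,"resttop142"),(24,44,"socket")):
        m=(roi&(z>lo)&(z<hi)).astype(np.uint8)
        k,l,st,ce=cv2.connectedComponentsWithStats(m)
        for i in range(1,k):
            if st[i,4]<15: continue
            q=P[l==i];r=cv2.minAreaRect(q[:,:2].astype(np.float32))
            print(name,st[i,4],"px",ce[i].round(),"med",np.median(q,0).round(1),"rect",np.round(r[0],1),np.round(r[1],1),round(r[2],1))
    m=(roi&(b.min(2)>150)).astype(np.uint8)
    k,l,st,ce=cv2.connectedComponentsWithStats(m)
    for i in range(1,k):
        if st[i,4]>300:
            q=ray(c_,np.argwhere(l==i)[:,::-1],65);r=cv2.minAreaRect(q[:,:2].astype(np.float32));print("white",st[i,4],r)
im=cv2.resize(c["frame"][120:260,205:360,::-1],(775,700))[:600];cv2.imwrite("pics/tc.png",cv2.resize(c["frame"][125:260,205:360,::-1],(689,600),interpolation=cv2.INTER_CUBIC))
E
```

```text
top table z -0.6997156115865789 std 2.3557150270774243
plate lvl 1752 px [296. 163.] med [ 624.3 -123.8   64.1] rect [ 624.4 -123.5] [130.3 116.4] 50.1
plate lvl 16 px [251. 194.] med [536.1  -4.3  63.7] rect [534.6  -6.2] [16.2 11.8] 82.9
plate lvl 85 px [311. 208.] med [ 501.6 -165.3   68.5] rect [ 502.6 -165.5] [31.2 24. ] 53.0
base 90 px [255. 141.] med [694.9 -16.6  17.9] rect [683.3  -5.3] [24.9 94.8] 45.6
base 3424 px [290. 201.] med [ 525.2 -121.3   14.4] rect [ 548.5 -111.1] [286.3 196.2] 52.6
base 38 px [235. 148.] med [671.6  47.5  15.7] rect [671.9  45.4] [19.5 28. ] 40.8
base 204 px [295. 163.] med [ 631.2 -125.8   14.2] rect [ 630.8 -126.1] [46.2 44.6] 45.6
base 96 px [225. 167.] med [614.5  74.3  17.8] rect [621.7  67.7] [21.8 86.2] 43.2
base 19 px [214. 179.] med [583.6 102.   15.1] rect [582.8 102.7] [ 9.3 25.1] 29.2
base 47 px [274. 188.] med [559.4 -67.4  14.4] rect [559.  -68.1] [62.1  5.7] 52.7
housing56 83 px [322. 205.] med [ 511.2 -194.1   54.8] rect [ 511.6 -202.2] [46.5 22.9] 81.1
housing56 211 px [317. 222.] med [ 465.3 -181.    55.3] rect [ 475.7 -186.9] [
[... 3024 characters left out ...]
op111 38 px [233. 170.] med [528.2 -97.4 108.5] rect [528.  -97.1] [13.2 20.6] 0.1
knobtop111 58 px [255. 185.] med [575.1 -32.  108.9] rect [570.4 -24.7] [19.  38.9] 30.2
resttop142 226 px [246. 169.] med [544.2 -57.7 139.2] rect [540.4 -59.9] [100.5  18.1] 52.6
socket 94 px [201. 181.] med [ 514.3 -194.9   34.2] rect [ 512.3 -206. ] [66.1 31.2] 83.8
socket 48 px [285. 185.] med [502.1  47.1  34.1] rect [498.5  47.2] [24.5 17.7] 5.0
socket 33 px [215. 205.] med [ 594.9 -144.9   31.2] rect [ 594.3 -143.2] [ 5.9 39.4] 55.7
socket 82 px [260. 219.] med [634.3 -10.   34.4] rect [630.2  -7.8] [18.  62.8] 38.0
socket 186 px [273. 231.] med [661.7  29.2  26. ] rect [661.1  31.7] [ 20.5 141.2] 47.6
```

View pics/tc.png

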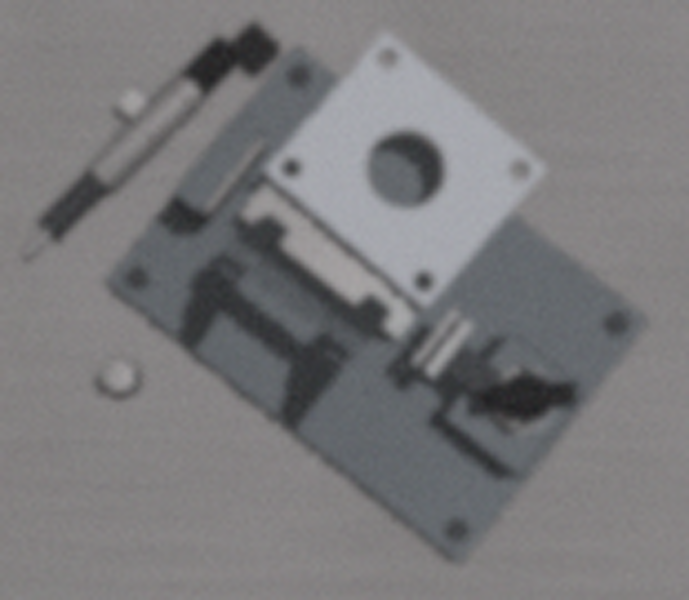

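The crop shows the plate with its bore at (405,170) and the rails at (325,265). The rest's cross bar is at (260,320), the jaw at (443,345) and the knob at (525,397). The fits agree within 2 mm: fixture origin (571,-80), yaw 143°. The plate centre is at fixture (-70,3), yaw -2.8°, and its far edge is about 12 mm short of the rest.

```bash
cat >> h.py <<'E'
from scipy.spatial.transform import Rotation as Ro
O=np.array([571.,-80,0]);YAW=143.
F=Ro.from_euler('z',YAW,degrees=True)
def pose(g,p,dyaw=0,reach=155):
    """fixture point g of the point 'reach' ahead of TCP; tool z=(sin p,0,-cos p); tool y=-x fixture at p=0"""
    base=Ro.from_matrix(np.array([[0,-1,0],[-1,0,0],[0,0,-1]]).astype(float)) # cols x=-Y,y=-X,z=-Z
    R=F*Ro.from_euler('z',dyaw,degrees=True)*base*Ro.from_rotvec([p,0,0],degrees=True)
    return O+F.apply(g)-R.apply([0,0,reach]),R
def row(cur,tgt):
    d=cur[1].inv().apply(tgt[0]-cur[0])/1000;w=(cur[1].inv()*tgt[1]).as_rotvec(degrees=True)
    return [round(x,4) for x in d]+[round(x,2) for x in w]
def cur(o): return np.array(o["ee_pos"]),Ro.from_rotvec(o["tool_rot"])
def fix(o,reach=155):
    p,R=cur(o);g=F.inv().apply(p+R.apply([0,0,reach])-O);z=F.inv().apply(R.apply([0,0,1]));x=F.inv().apply(R.apply([1,0,0]))
    return g.round(1),"p",round(float(np.degrees(np.arctan2(z[0],-z[2]))),1),"toolx",x.round(3)
E
python3 - <<'E'
from h import *
import plant
print([n for n in dir(plant) if n[0]!='_'],getattr(plant,'tip_reach',None))
o=plant.get_obs();t=pose([-230,5,245],0)
print(t[0],row(cur(o),t))
E
```

```text
['Unreachable', 'get_obs', 'job_done', 'read_camera', 'tip_reach'] 173.4
[ 751.6770922  -222.41063288  400.        ] [np.float64(-0.7759), np.float64(-0.563), np.float64(0.0048), np.float64(-0.04), np.float64(0.06), np.float64(102.31)]
```

>>> jog_arm(plan=[[-0.776, -0.563, 0, 0, 0, 102.3], [-0.776, -0.563, 0, 0, 0, 102.3], [-0.776, -0.563, 0, 0, 0, 102.3], [-0.776, -0.563, 0, 0, 0, 102.3], [-0.776, -0.563, 0, 0, 0, 102.3], [-0.776, -0.563, 0, 0, 0, 102.3], [-0.776, -0.563, 0, 0, 0, 102.3], [-0.776, -0.563, 0, 0, 0, 102.3], [-0.776, -0.563, 0, 0, 0, 102.3], [-0.776, -0.563, 0, 0, 0, 102.3]])

```text
t: 0.93
ee_pos: [486.6, 248.1, 404.7]
tool_rot: [-2.346, -2.089, 0.0]
ft_force: [0.9, 1.0, -0.5]
opening: 85.6
gripper_force: 0.0
```

Run:
```python
from h import *
import plant
o=plant.get_obs();t=pose([-230,5,245],0)
print(o["t"],o["ee_pos"],np.round(o["joint_pos"],2),row(cur(o),t))
```

```text
0.9333 [486.56559921 248.08963087 404.72425001] [-0.98  0.23  0.46  1.92 -0.12  1.02 -0.59] [np.float64(-0.4366), np.float64(0.3178), np.float64(0.0046), np.float64(-0.01), np.float64(-0.0), np.float64(30.35)]
```

>>> jog_arm(plan=[[-0.437, 0.318, 0, 0, 0, 30.3], [-0.437, 0.318, 0, 0, 0, 30.3], [-0.437, 0.318, 0, 0, 0, 30.3], [-0.437, 0.318, 0, 0, 0, 30.3], [-0.437, 0.318, 0, 0, 0, 30.3], [-0.437, 0.318, 0, 0, 0, 30.3], [-0.437, 0.318, 0, 0, 0, 30.3], [-0.437, 0.318, 0, 0, 0, 30.3], [-0.437, 0.318, 0, 0, 0, 30.3], [-0.437, 0.318, 0, 0, 0, 30.3]])

```text
t: 1.77
ee_pos: [693.5, -113.4, 404.2]
tool_rot: [-2.806, -1.412, 0.001]
ft_force: [0.4, 1.7, 0.9]
opening: 85.1
gripper_force: 0.0
```

Run:
```python
from h import *
import plant
o=plant.get_obs();t=pose([-160,6,150],48,-2.8)
print(o["t"],o["ee_pos"],np.round(o["joint_pos"],2),row(cur(o),t))
```

```text
1.7667 [ 693.47200842 -113.43386159  404.23359158] [-0.36  0.54  0.63  1.56 -0.34  1.15 -0.29] [np.float64(-0.0597), np.float64(0.1568), np.float64(0.1504), np.float64(47.95), np.float64(1.36), np.float64(3.02)]
```

>>> jog_arm(plan=[[-0.03, 0.078, 0.0, 7, 0, 0], [-0.06, 0.157, 0.0, 14, 0, 0], [-0.06, 0.157, 0.04, 21, 1, 1], [-0.06, 0.157, 0.08, 28, 1, 2], [-0.06, 0.157, 0.12, 35, 1, 3], [-0.06, 0.157, 0.15, 42, 1.4, 3], [-0.06, 0.157, 0.15, 48, 1.4, 3], [-0.06, 0.157, 0.15, 48, 1.4, 3], [-0.06, 0.157, 0.15, 48, 1.4, 3], [-0.06, 0.157, 0.15, 48, 1.4, 3]])

```text
t: 2.6
ee_pos: [783.5, -253.2, 257.1]
tool_rot: [-2.128, -0.999, 0.439]
ft_force: [0.1, 0.5, 1.7]
opening: 85.4
gripper_force: 0.0
```

Run:
```python
from h import *
import plant
o=plant.get_obs();t=pose([-160,6,150],48,-2.8)
print(o["t"],o["ee_pos"],np.round(o["joint_pos"],2),row(cur(o),t),fix(o))
c=plant.read_camera("wrist");cv2.imwrite("pics/w1.png",c["frame"][...,::-1])
```

```text
2.6 [ 783.54729677 -253.20654861  257.07918819] [ 0.11  1.09  0.45  0.94 -0.59  2.   -0.2 ] [np.float64(-0.0012), np.float64(0.0032), np.float64(0.0014), np.float64(0.33), np.float64(-0.06), np.float64(0.09)] (array([-159.5,    4.7,  152.7]), 'p', 47.6, 'toolx', array([-0.048, -0.999,  0.002]))
```

View pics/w1.png

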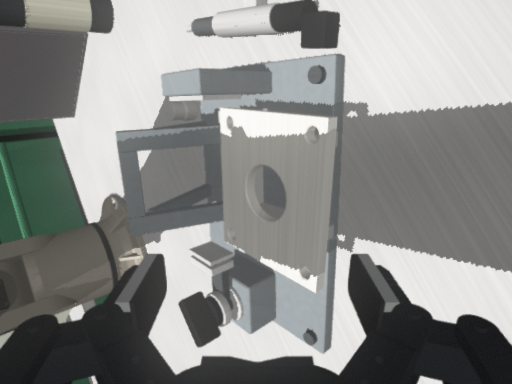

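The wrist view shows the gripper over the fixture's front, plate near edge at (330,190), bore at (265,192), fingers at (150,290) and (370,290). The wrist reaches 47° of tilt. Next I set a 44 mm gap and move to the pre-approach.

Run:
```python
from h import *
import plant
o=plant.get_obs()
a=pose([-155,6,110],45,-2.8);b=pose([-111,6,66],45,-2.8)
print(row(cur(o),a),row(cur(o),b))
```

```text
[np.float64(-0.0019), np.float64(0.0224), np.float64(0.033), np.float64(-2.61), np.float64(-0.07), np.float64(0.14)] [np.float64(-0.0042), np.float64(0.0252), np.float64(0.0951), np.float64(-2.61), np.float64(-0.07), np.float64(0.14)]
```

>>> jog_arm(plan=[[-0.002, 0.022, 0.033, -2.6, 0, 0], [-0.002, 0.022, 0.033, -2.6, 0, 0], [-0.002, 0.022, 0.033, -2.6, 0, 0], [-0.002, 0.022, 0.033, -2.6, 0, 0], [-0.003, 0.024, 0.055, -2.6, 0, 0], [-0.003, 0.025, 0.075, -2.6, 0, 0], [-0.003, 0.025, 0.085, -2.6, 0, 0], [-0.003, 0.025, 0.095, -2.6, 0, 0], [-0.003, 0.025, 0.095, -2.6, 0, 0], [-0.003, 0.025, 0.095, -2.6, 0, 0]], gripper=0.044, grip_force=25)

```text
t: 3.48
ee_pos: [740.6, -221.3, 174.7]
tool_rot: [-2.165, -1.015, 0.422]
ft_force: [1.0, 0.3, 0.4]
opening: 43.8
gripper_force: 0.0
```

Run:
```python
from h import *
import plant
o=plant.get_obs()
print(o["t"],np.round(o["joint_pos"],2),fix(o),o["ft_force"])
n=cur(o)
for g in ([-90,6,66],[-80,6,75]): print(row(n,pose(g,45,-2.8)))
c=plant.read_camera("wrist");s=plant.read_camera("scene")
a=c["frame"][...,::-1];b=cv2.resize(s["frame"][130:260,150:323,::-1],(512,384))
cv2.imwrite("pics/w2.png",cv2.resize(np.vstack([a,b]),(400,600)))
```

```text
3.4833 [ 0.05  1.07  0.44  1.17 -0.58  1.78 -0.13] (array([-110.4,    5.2,   65.7]), 'p', 45.3, 'toolx', array([-0.049, -0.999,  0.002])) [1.00456904 0.30130179 0.4209075 ]
[np.float64(-0.0016), np.float64(-0.0154), np.float64(0.0142), np.float64(-0.33), np.float64(-0.07), np.float64(0.08)]
[np.float64(-0.0021), np.float64(-0.0288), np.float64(0.015), np.float64(-0.33), np.float64(-0.07), np.float64(0.08)]
```

View pics/w2.png

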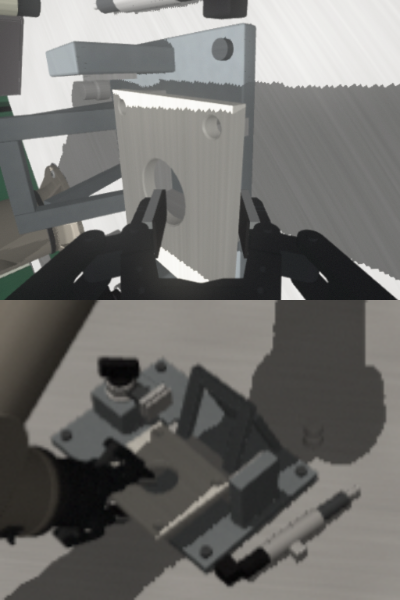

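The plate edge is caged: lower finger at (245,210), upper finger over the plate at (155,225), no contact force. Now the push back.

>>> jog_arm(plan=[[0, -0.004, 0.004, 0, 0, 0], [0, -0.006, 0.006, 0, 0, 0], [0, -0.008, 0.008, 0, 0, 0], [0, -0.01, 0.01, 0, 0, 0], [0, -0.012, 0.012, 0, 0, 0], [0, -0.0135, 0.0135, 0, 0, 0], [0, -0.015, 0.015, 0, 0, 0], [0, -0.015, 0.015, 0, 0, 0]])

```text
t: 4.25
ee_pos: [723.7, -207.3, 173.0]
tool_rot: [-2.165, -1.015, 0.422]
ft_force: [5.3, -3.1, -0.8]
opening: 43.9
gripper_force: 2.5
```

Run:
```python
from h import *
import plant
o=plant.get_obs()
print(o["t"],fix(o),F.inv().apply(o["ft_force"]))
n=cur(o)
for g in ([-88,6,80],[-80,5,105],[-64,4,140]): print(row(n,pose(g,45,-2.8)))
c=plant.read_camera("top");P=cloud(c);z=P[...,2];Q=F.inv().apply(P.reshape(-1,3)-O).reshape(P.shape)
m=(np.abs(Q[...,1])<66)&(Q[...,0]>-150)&(Q[...,0]<10)&(np.abs(z-65)<25)&(c["frame"].min(2)>110)
q=Q[m];print(len(q),np.percentile(q,[1,50,99],axis=0).round(1))
for x in range(-130,10,15):
    k=q[np.abs(q[:,0]-x)<5]; 
    if len(k):print(x,np.median(k[:,2]).round(1),np.percentile(k[:,1],[2,98]).round(1))
```

```text
4.25 (array([-88.5,   4.2,  64. ]), 'p', 45.3, 'toolx', array([-0.049, -0.999,  0.002])) [-6.13812881 -0.71334229 -0.83010831]
[np.float64(-0.0016), np.float64(-0.0125), np.float64(-0.011), np.float64(-0.33), np.float64(-0.07), np.float64(0.06)]
[np.float64(-0.001), np.float64(-0.036), np.float64(-0.0228), np.float64(-0.33), np.float64(-0.07), np.float64(0.06)]
[np.float64(-0.0007), np.float64(-0.0721), np.float64(-0.036), np.float64(-0.33), np.float64(-0.07), np.float64(0.06)]
10 [[-111.6  -63.7   61.3]
 [-107.   -61.7   67.4]
 [ -91.8  -58.9   71.6]]
-115 66.7 [-62.8 -60.6]
-100 67.8 [-62.3 -61.3]
```

>>> jog_arm(plan=[[0, -0.006, -0.007, 0, 0, 0], [0, -0.012, -0.014, 0, 0, 0], [0, -0.019, -0.02, 0, 0, 0], [0, -0.026, -0.025, 0, 0, 0], [0, -0.033, -0.029, 0, 0, 0], [0, -0.042, -0.032, 0, 0, 0], [0, -0.051, -0.035, 0, 0, 0], [0, -0.06, -0.039, 0, 0, 0], [0, -0.068, -0.042, 0, 0, 0], [0, -0.068, -0.042, 0, 0, 0]])

```text
t: 5.13
ee_pos: [709.7, -195.8, 252.9]
tool_rot: [-2.165, -1.015, 0.421]
ft_force: [0.6, -0.9, 0.6]
opening: 43.7
gripper_force: 0.7
```

Run:
```python
from h import *
import plant
o=plant.get_obs()
print(o["t"],fix(o),F.inv().apply(o["ft_force"]))
c=plant.read_camera("wrist");s=plant.read_camera("scene")
a=c["frame"][...,::-1];b=cv2.resize(s["frame"][130:260,150:323,::-1],(512,384))
cv2.imwrite("pics/w3.png",cv2.resize(np.vstack([a,b]),(400,600)))
```

```text
5.1333 (array([-70.4,   3.4, 143.9]), 'p', 45.3, 'toolx', array([-0.049, -0.999,  0.002])) [-1.02033136  0.29897176  0.55203524]
```

View pics/w3.png

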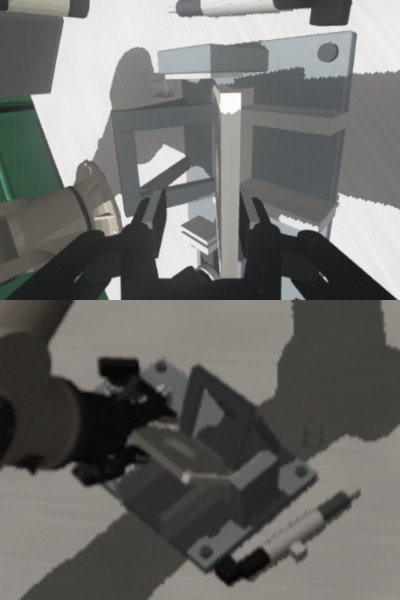

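The plate is tipped to about 45°, nearly parallel to the fingers and resting on the lower one (edge at (232,180)), foot in the groove. I continue with it caged, following the tip-up arc.

Run:
```python
from h import *
import plant
n=cur(plant.get_obs())
B={45:(-86,128),60:(-64.4,146.6),75:(-38,157.5),90:(-10,162),100:(11,161.5),110:(29.9,158.5)}
th=list(B);bx=[B[k][0] for k in th];bz=[B[k][1] for k in th]
from scipy.interpolate import CubicSpline as C
for t in range(48,94,3):
    a=np.radians(t);h=max(22-(t-45)*.67,11);e=min((t-45)*.4,7)
    x=float(C(th,bx)(t))+h*np.sin(a)-e*np.cos(a);z=float(C(th,bz)(t))+h*np.cos(a)+e*np.sin(a)
    if t<=93: print(t,round(h,1),[round(float(v),4) for v in row(n,pose([x,3.4,z],90-t,-2.8+(t-45)*.06))])
```

```text
48 20.0 [0.0006, -0.0139, -0.0012, -3.38, -0.19, -0.08]
51 18.0 [0.0008, -0.0258, -0.0008, -6.38, -0.31, -0.22]
54 16.0 [0.0009, -0.0377, 0.0002, -9.38, -0.42, -0.36]
57 14.0 [0.001, -0.0497, 0.0019, -12.38, -0.53, -0.51]
60 11.9 [0.001, -0.0616, 0.0043, -15.38, -0.62, -0.67]
63 11 [0.0009, -0.0744, 0.0078, -18.37, -0.71, -0.83]
66 11 [0.0007, -0.0876, 0.0132, -21.37, -0.8, -1.0]
69 11 [0.0004, -0.1005, 0.0193, -24.37, -0.87, -1.18]
72 11 [0.0001, -0.113, 0.026, -27.37, -0.94, -1.35]
75 11 [-0.0003, -0.1251, 0.0333, -30.37, -0.99, -1.54]
78 11 [-0.0007, -0.1368, 0.0411, -33.37, -1.04, -1.73]
81 11 [-0.0012, -0.148, 0.0495, -36.37, -1.08, -1.92]
84 11 [-0.0018, -0.1589, 0.0584, -39.37, -1.11, -2.12]
87 11 [-0.0024, -0.1694, 0.068, -42.37, -1.14, -2.32]
90 11 [-0.003, -0.1795, 0.0782, -45.37, -1.15, -2.53]
93 11 [-0.0038, -0.1894, 0.0891, -48.36, -1.16, -2.74]
```

>>> jog_arm(plan=[[0.001, -0.014, -0.001, -3.4, 0, 0], [0.001, -0.026, -0.001, -6.4, 0, 0], [0.001, -0.038, 0, -9.4, -0.4, -0.4], [0.001, -0.05, 0.002, -12.4, -0.5, -0.5], [0.001, -0.062, 0.004, -15.4, -0.6, -0.7], [0.001, -0.074, 0.008, -18.4, -0.7, -0.8], [0.001, -0.087, 0.013, -21.4, -0.8, -1], [0, -0.1, 0.019, -24.4, -0.9, -1.2], [0, -0.113, 0.026, -27.4, -0.9, -1.3], [0, -0.113, 0.026, -27.4, -0.9, -1.3]], gripper=0.024)

```text
t: 6.07
ee_pos: [633.5, -132.0, 313.7]
tool_rot: [-2.567, -1.247, 0.195]
ft_force: [0.2, 0.4, 0.5]
opening: 24.2
gripper_force: 0.0
```

Run:
```python
from h import *
import plant
o=plant.get_obs()
print(o["t"],fix(o),F.inv().apply(o["ft_force"]),o["opening"])
n=cur(o)
B={45:(-86,128),60:(-64.4,146.6),75:(-38,157.5),90:(-10,162),100:(11,161.5),110:(29.9,158.5)}
th=list(B);bx=[B[k][0] for k in th];bz=[B[k][1] for k in th]
from scipy.interpolate import CubicSpline as C
for t in list(range(76,101,4)):
    a=np.radians(t);h=12;e=8
    x=float(C(th,bx)(t))+h*np.sin(a)-e*np.cos(a);z=float(C(th,bz)(t))+h*np.cos(a)+e*np.sin(a)
    print(t,round(h,1),[round(float(v),4) for v in row(n,pose([x,3.4,z],90-t,min(-2.8+(t-45)*.06,0)))])
c=plant.read_camera("wrist");s=plant.read_camera("scene")
a=c["frame"][...,::-1];b=cv2.resize(s["frame"][130:260,150:323,::-1],(512,384))
cv2.imwrite("pics/w4.png",cv2.resize(np.vstack([a,b]),(400,600)))
```

```text
6.0667 (array([-33.6,   2.9, 166.2]), 'p', 17.9, 'toolx', array([-0.02 , -1.   ,  0.001])) [ 0.12423924 -0.43390381  0.47118608] 24.184388601816625
76 12 [-0.0004, -0.018, 0.0002, -3.89, -0.1, -0.21]
80 12 [-0.0005, -0.0366, 0.0027, -7.89, -0.15, -0.45]
84 12 [-0.0007, -0.0551, 0.0066, -11.89, -0.19, -0.69]
88 12 [-0.001, -0.0735, 0.0117, -15.89, -0.21, -0.94]
92 12 [-0.0013, -0.0918, 0.0182, -19.89, -0.2, -1.16]
96 12 [-0.0017, -0.1101, 0.0259, -23.89, -0.16, -1.17]
100 12 [-0.0021, -0.1278, 0.0347, -27.89, -0.12, -1.18]
```

View pics/w4.png

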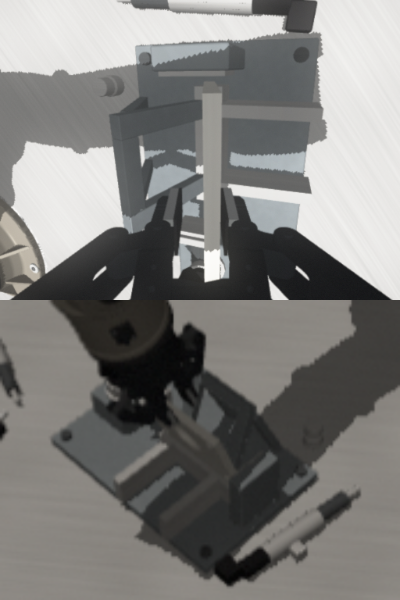

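Going well: the plate is at about 72° between the fingers (edge column 212), with its foot in the groove. I continue past vertical.

>>> jog_arm(plan=[[0, -0.018, 0, -3.9, 0, 0], [0, -0.037, 0.003, -7.9, 0, -0.4], [-0.001, -0.055, 0.007, -11.9, 0, -0.7], [-0.001, -0.064, 0.009, -13.9, 0, -0.8], [-0.001, -0.073, 0.012, -15.9, 0, -0.9], [-0.001, -0.082, 0.015, -17.9, 0, -1], [-0.001, -0.092, 0.018, -19.9, 0, -1.2], [-0.001, -0.101, 0.022, -21.9, 0, -1.2], [-0.002, -0.11, 0.026, -23.9, 0, -1.2], [-0.002, -0.11, 0.026, -23.9, 0, -1.2]])

```text
t: 7.0
ee_pos: [544.2, -65.0, 321.5]
tool_rot: [2.73, 1.359, 0.07]
ft_force: [-0.1, -0.1, -0.0]
opening: 24.1
gripper_force: 0.0
```

Run:
```python
from h import *
import plant
o=plant.get_obs()
print(o["t"],fix(o),F.inv().apply(o["ft_force"]),o["opening"],np.round(o["joint_pos"],2))
n=cur(o)
B={45:(-86,128),60:(-64.4,146.6),75:(-38,157.5),90:(-10,162),100:(11,161.5),110:(29.9,158.5)}
th=list(B);bx=[B[k][0] for k in th];bz=[B[k][1] for k in th]
from scipy.interpolate import CubicSpline as C
for t in list(range(98,111,3)):
    a=np.radians(t);h=12;e=9
    x=float(C(th,bx)(t))+h*np.sin(a)-e*np.cos(a);z=float(C(th,bz)(t))+h*np.cos(a)+e*np.sin(a)
    print(t,round(h,1),[round(float(v),4) for v in row(n,pose([x,3,z],90-t,0))])
```

```text
7.0 (array([ 14.6,   4.1, 167.3]), 'p', -5.8, 'toolx', array([-0.001, -1.   ,  0.   ])) [ 0.00046621  0.16864707 -0.04467967] 24.135954199585086 [-0.57  0.35  0.68  2.03 -0.24  0.76 -0.41]
98 12 [0.0011, -0.0109, -0.0022, -2.15, 0.0, -0.07]
101 12 [0.0011, -0.0257, -0.0012, -5.15, 0.0, -0.07]
104 12 [0.0011, -0.0403, 0.0006, -8.15, 0.0, -0.07]
107 12 [0.0011, -0.0544, 0.003, -11.15, 0.01, -0.07]
110 12 [0.001, -0.0678, 0.0061, -14.15, 0.01, -0.07]
```

>>> jog_arm(plan=[[0.001, -0.011, -0.002, -2.1, 0, 0], [0.001, -0.018, -0.002, -3.6, 0, 0], [0.001, -0.026, -0.001, -5.1, 0, 0], [0.001, -0.033, 0, -6.6, 0, 0], [0.001, -0.04, 0.001, -8.1, 0, 0], [0.001, -0.047, 0.002, -9.6, 0, 0], [0.001, -0.054, 0.003, -11.1, 0, 0], [0.001, -0.061, 0.005, -12.6, 0, 0], [0.001, -0.068, 0.006, -14.1, 0, 0], [0.001, -0.068, 0.006, -14.1, 0, 0]])

```text
t: 7.83
ee_pos: [492.3, -24.3, 309.1]
tool_rot: [2.525, 1.256, 0.221]
ft_force: [0.8, -0.8, 0.0]
opening: 24.1
gripper_force: 0.4
```

Run:
```python
from h import *
import plant
o=plant.get_obs()
print(o["t"],fix(o),F.inv().apply(o["ft_force"]),o["opening"],np.round(o["joint_pos"],2))
c=plant.read_camera("wrist");s=plant.read_camera("scene")
a=c["frame"][...,::-1];b=cv2.resize(s["frame"][130:260,150:323,::-1],(512,384))
cv2.imwrite("pics/w5.png",cv2.resize(np.vstack([a,b]),(400,600)))
```

```text
7.8333 (array([ 43.3,   3. , 163.4]), 'p', -20.0, 'toolx', array([-0.002, -1.   , -0.001])) [-1.16793495  0.16797733  0.0212413 ] 24.131061245159795 [-0.93  0.27  0.88  2.24  0.05  0.47 -0.78]
```

View pics/w5.png

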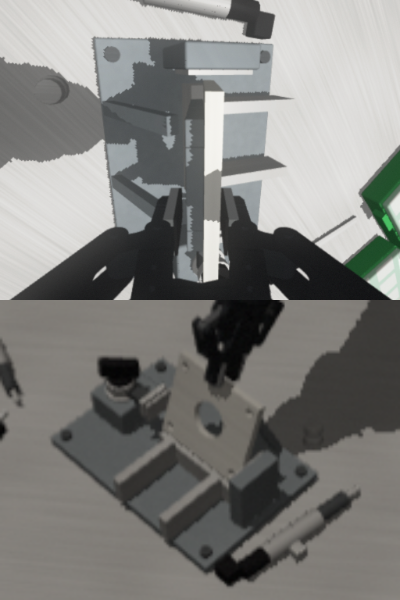

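The plate now leans on the rest: in the scene crop it stands at (210,410), and in the wrist view it lies flush along the bar. I release sideways and retract up along the slope.

>>> jog_arm(plan=[[0, 0.003, 0, 0, 0, 0], [0, 0.003, 0, 0, 0, 0], [0, 0.003, -0.02, 0, 0, 0], [0, 0.003, -0.05, 0, 0, 0], [0, 0.003, -0.08, 0, 0, 0], [0, 0.003, -0.1, 0, 0, 0], [0, 0.003, -0.1, 0, 0, 0]], gripper=0.028)

```text
t: 8.52
ee_pos: [467.4, -6.7, 408.1]
tool_rot: [2.531, 1.255, 0.234]
ft_force: [0.8, 1.7, 0.4]
opening: 27.8
gripper_force: 0.0
```

```bash
cat >> h.py <<'E'
def kpose(az,gz,kx=488,ky=-196.6):
    y=np.array([np.cos(np.radians(az)),np.sin(np.radians(az)),0]);z=np.array([0,0,-1.])
    return np.array([kx,ky,gz+155]),Ro.from_matrix(np.c_[np.cross(y,z),y,z])
E
python3 - <<'E'
from h import *
import plant
o=plant.get_obs();n=cur(o)
print(o["t"],fix(o),o["ft_force"],np.round(o["joint_pos"],2))
c=plant.read_camera("top");P=cloud(c);Q=F.inv().apply(P.reshape(-1,3)-O).reshape(P.shape);z=P[...,2]
m=(np.hypot(P[...,0]-488,P[...,1]+197)<35)&(z>98)&(z<122)
k,l,st,ce=cv2.connectedComponentsWithStats(m.astype(np.uint8));i=1+np.argmax(st[1:,4])
print(cv2.minAreaRect(P[l==i][:,:2].astype(np.float32)),np.median(z[l==i]))
m=(Q[...,0]>-20)&(Q[...,0]<50)&(np.abs(Q[...,1])<90)&(z>146)&(z<175);q=Q[m]
if len(q):print("plate top",len(q),np.percentile(q,[3,50,97],axis=0).round(1))
t=kpose(3,190);print(t[0],row(n,t))
E
```

```text
8.5167 (array([ 74. ,   2.4, 262.5]), 'p', -20.0, 'toolx', array([-0.003, -1.   ,  0.01 ])) [0.77450855 1.65517208 0.40028707] [-1.29 -0.08  1.06  2.19  0.46  0.8  -1.16]
((485.71087646484375, -195.63111877441406), (13.084442138671875, 49.765785217285156), 1.107940673828125) 109.88985529215414
plate top 200 [[ 27.9 -63.  148.1]
 [ 34.8  14.3 155.7]
 [ 40.7  60.2 160.2]]
[ 488.  -196.6  345. ] [np.float64(-0.1396), np.float64(0.1022), np.float64(0.1028), np.float64(19.33), np.float64(6.44), np.float64(-39.85)]
```

>>> jog_arm(plan=[[-0.07, 0.05, 0.03, 7, 2, -7], [-0.1, 0.08, 0.06, 14, 4, -14], [-0.14, 0.102, 0.103, 19.3, 6.4, -39.9], [-0.14, 0.102, 0.103, 19.3, 6.4, -39.9], [-0.14, 0.102, 0.103, 19.3, 6.4, -39.9], [-0.14, 0.102, 0.103, 19.3, 6.4, -39.9], [-0.14, 0.102, 0.103, 19.3, 6.4, -39.9], [-0.14, 0.102, 0.103, 19.3, 6.4, -39.9], [-0.14, 0.102, 0.103, 19.3, 6.4, -39.9], [-0.14, 0.102, 0.103, 19.3, 6.4, -39.9]], gripper=0.045)

```text
t: 9.4
ee_pos: [487.2, -195.5, 341.2]
tool_rot: [2.252, 2.124, 0.008]
ft_force: [0.5, 1.0, 0.3]
opening: 44.9
gripper_force: 0.0
```

Run:
```python
from h import *
import plant
o=plant.get_obs();n=cur(o)
print(o["t"],o["ee_pos"],o["ft_force"],np.round(o["joint_pos"],2))
print(row(n,kpose(2,105,487,-196)))
```

```text
9.4 [ 487.19332917 -195.52128582  341.19356051] [0.54576148 0.97256797 0.32134737] [-0.46  0.33  0.87  2.06 -0.32  0.85  0.53]
[np.float64(0.0018), np.float64(-0.0032), np.float64(0.0811), np.float64(2.04), np.float64(1.69), np.float64(-5.37)]
```

>>> jog_arm(plan=[[0.002, -0.003, 0.0, 2, 1.7, -5.4], [0.002, -0.003, 0.03, 2, 1.7, -5.4], [0.002, -0.003, 0.055, 2, 1.7, -5.4], [0.002, -0.003, 0.07, 2, 1.7, -5.4], [0.002, -0.003, 0.081, 2, 1.7, -5.4], [0.002, -0.003, 0.081, 2, 1.7, -5.4], [0.002, -0.003, 0.081, 2, 1.7, -5.4]])

```text
t: 9.98
ee_pos: [487.1, -194.6, 261.5]
tool_rot: [2.184, 2.256, 0.0]
ft_force: [-0.5, -0.2, -0.4]
opening: 44.7
gripper_force: 0.0
```

>>> jog_arm(plan=[[0, 0, 0, 0, 0, 0], [0, 0, 0, 0, 0, 0], [0, 0, 0, 0, 0, 0], [0, 0, 0, 0, 0, 0], [0, 0, 0, 0, 0, 0]], gripper=0, grip_force=60)

```text
t: 10.4
ee_pos: [487.3, -194.0, 263.0]
tool_rot: [2.181, 2.256, 0.004]
ft_force: [-2.5, -0.8, 7.2]
opening: 13.0
gripper_force: 60.4
```

Run:
```python
from h import *
import plant
o=plant.get_obs();n=cur(o)
print(o["t"],o["ee_pos"],o["ft_force"],o["ft_torque"],o["opening"],o["gripper_force"],np.round(o["joint_pos"],2))
a=n[1].as_matrix();print(a.round(3))
```

```text
10.4 [ 487.3085146  -193.95028573  263.00304143] [-2.49902565 -0.76216348  7.22569484] [0.01321435 0.71258721 0.01001192] 13.043780560400238 60.420159101486206 [-0.33  0.46  0.74  2.1  -0.46  0.74  0.73]
[[-0.034  0.999  0.004]
 [ 0.999  0.034 -0.001]
 [-0.001  0.004 -1.   ]]
```

>>> jog_arm(plan=[[0, 0, 0, 0, 0, 0], [0, 0, 0, 0, 0, 0], [-0.0022, 0, -0.0035, 0, 0, 0], [-0.0022, 0, -0.0035, 0, 0, 0]], gripper=0.03)

```text
t: 10.73
ee_pos: [487.4, -196.5, 266.3]
tool_rot: [2.182, 2.256, 0.003]
ft_force: [-0.0, -0.0, 0.9]
opening: 29.6
gripper_force: 0.0
```

>>> jog_arm(plan=[[0, 0, 0, 0, 0, 0], [0, 0, 0, 0, 0, 0], [0, 0, 0, 0, 0, 0], [0, 0, 0, 0, 0, 0]], gripper=0)

```text
t: 11.07
ee_pos: [487.4, -196.2, 265.9]
tool_rot: [2.182, 2.256, 0.003]
ft_force: [-0.7, 0.0, 7.9]
opening: 12.4
gripper_force: 60.7
```

>>> jog_arm(plan=[[0, 0, 0, 0, 0, 4], [0, 0, 0, 0, 0, 8], [0, 0, 0, 0, 0, 12], [0, 0, 0, 0, 0, 16], [0, 0, 0, 0, 0, 20], [0, 0, 0, 0, 0, 24], [0, 0, 0, 0, 0, 28], [0, 0, 0, 0, 0, 32], [0, 0, 0, 0, 0, 36], [0, 0, 0, 0, 0, 40]])

```text
t: 11.9
ee_pos: [487.8, -196.3, 266.0]
tool_rot: [2.824, 1.369, 0.006]
ft_force: [3.4, -1.0, 3.0]
opening: 12.4
gripper_force: 60.0
```

Run:
```python
from h import *
import plant
o=plant.get_obs();n=cur(o)
print(o["t"],o["ee_pos"],o["ft_force"],o["ft_torque"],o["opening"],o["gripper_force"],np.round(o["joint_pos"],2))
y=n[1].apply([0,1,0]);print(np.degrees(np.arctan2(y[1],y[0])))
```

```text
11.9 [ 487.84827937 -196.2750471   265.95888614] [ 3.36416896 -1.02867649  2.97910047] [-0.27762387 -0.59313264  0.09203157] 12.3963122034763 60.0238037109375 [-0.46  0.53  0.93  2.1  -0.6   0.79  0.18]
-38.26475097964434
```

Torque is 0.09 N m, so the knob is turning. I continue.

>>> jog_arm(plan=[[0, 0, 0, 0, 0, 4], [0, 0, 0, 0, 0, 8], [0, 0, 0, 0, 0, 12], [0, 0, 0, 0, 0, 16], [0, 0, 0, 0, 0, 20], [0, 0, 0, 0, 0, 24], [0, 0, 0, 0, 0, 28], [0, 0, 0, 0, 0, 32], [0, 0, 0, 0, 0, 36], [0, 0, 0, 0, 0, 40]])

```text
t: 12.73
ee_pos: [488.0, -196.6, 266.0]
tool_rot: [3.122, 0.321, 0.008]
ft_force: [5.4, -5.1, 0.9]
opening: 12.7
gripper_force: 59.5
```

Run:
```python
from h import *
import plant
o=plant.get_obs();n=cur(o)
print(o["t"],o["ee_pos"],o["ft_force"],o["ft_torque"],o["opening"],np.round(o["joint_pos"],2))
y=n[1].apply([0,1,0]);print(np.degrees(np.arctan2(y[1],y[0])))
c=plant.read_camera("scene");P=cloud(c);Q=F.inv().apply(P.reshape(-1,3)-O).reshape(P.shape)
m=(Q[...,0]>-30)&(Q[...,0]<45)&(np.abs(Q[...,1])<72)&(P[...,2]>65)&(P[...,2]<165)
q=Q[m];pred=(q[:,2]-102.8)*np.tan(np.radians(20))+15-5/np.cos(np.radians(20))
r=q[:,0]-pred;k=np.abs(r)<6
print("plate face resid",np.percentile(r[k],[10,50,90]),"y",np.percentile(q[k][:,1],[0.5,99.5]),k.sum())
cv2.imwrite("pics/s6.png",cv2.resize(c["frame"][130:260,150:323,::-1],(692,520)))
```

```text
12.7333 [ 488.04979141 -196.57348686  266.00279103] [ 5.35370449 -5.13677373  0.87645924] [-1.08335309 -1.04138907  0.12206128] 12.671002331578846 [-0.56  0.64  1.1   2.1  -0.77  0.87 -0.36]
-78.27436553321857
plate face resid [-3.45139078 -0.96448207  2.2244142 ] y [-66.08876712  67.48957131] 1155
```

View pics/s6.png

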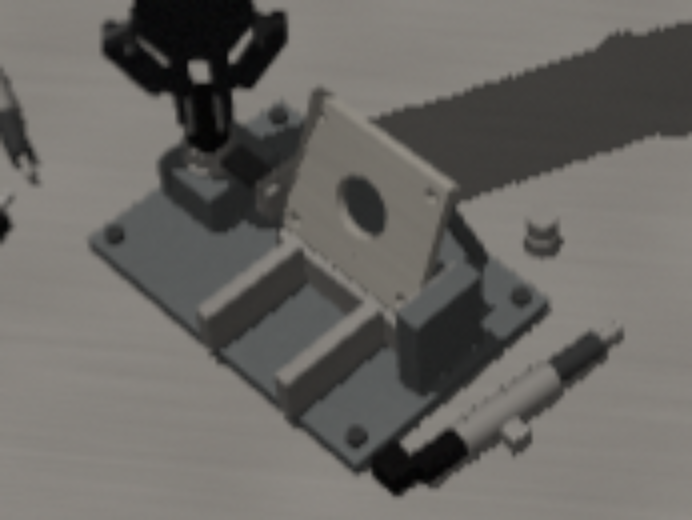

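The plate leans flat on the rest, front face (345,200), with the jaw meeting its edge at (270,190). I keep turning.

>>> jog_arm(plan=[[0, 0, 0, 0, 0, 4], [0, 0, 0, 0, 0, 8], [0, 0, 0, 0, 0, 12], [0, 0, 0, 0, 0, 16], [0, 0, 0, 0, 0, 20], [0, 0, 0, 0, 0, 24], [0, 0, 0, 0, 0, 28], [0, 0, 0, 0, 0, 32]])

```text
t: 13.45
ee_pos: [488.0, -196.9, 266.0]
tool_rot: [3.09, -0.553, 0.009]
ft_force: [5.0, -7.6, -1.3]
opening: 12.6
gripper_force: 59.3
```

```bash
cat > st.py <<'E'
from h import *
import plant
o=plant.get_obs();n=cur(o)
print(o["t"],o["ee_pos"].round(1),o["ft_force"].round(1),o["ft_torque"].round(3),o["opening"],np.round(o["joint_pos"],2))
y=n[1].apply([0,1,0]);print(np.degrees(np.arctan2(y[1],y[0])))
E
python3 st.py
```

```text
13.45 [ 488.  -196.9  266. ] [ 5.  -7.6 -1.3] [-1.782 -1.03   0.076] 12.596766979588441 [-0.61  0.74  1.22  2.1  -0.89  0.96 -0.8 ]
-110.2810666702851
```

>>> jog_arm(plan=[[0, 0, 0, 0, 0, 0], [0, 0, 0, 0, 0, 0], [0, 0, 0, 0, 0, 0], [0, 0, -0.02, 0, 0, 0], [0, 0, -0.04, 0, 0, 0], [0, 0, -0.04, 0, 0, -7], [0, 0, -0.04, 0, 0, -14], [0, 0, -0.04, 0, 0, -21], [0, 0, -0.04, 0, 0, -28], [0, 0, -0.04, 0, 0, -35]], gripper=0.05)

```text
t: 14.28
ee_pos: [487.0, -195.9, 305.6]
tool_rot: [3.113, 0.419, 0.005]
ft_force: [-0.4, -0.7, -0.2]
opening: 50.2
gripper_force: 0.0
```

>>> jog_arm(plan=[[0, 0, 0, 0, 0, -7], [0, 0, 0, 0, 0, -14], [0, 0, 0, 0, 0, -21], [0, 0, 0, 0, 0, -28], [0, 0, 0, 0, 0, -35], [0, 0, 0, 0, 0, -42], [0, 0, 0, 0, 0, -49], [0, 0, 0, 0, 0, -56], [0, 0, 0, 0, 0, -63], [0, 0, 0, 0, 0, -70]])

```text
t: 15.12
ee_pos: [486.9, -196.0, 305.7]
tool_rot: [2.308, 2.127, 0.004]
ft_force: [-0.1, -1.5, -0.5]
opening: 50.2
gripper_force: 0.0
```

>>> jog_arm(plan=[[0, 0, 0, 0, 0, -7], [0, 0, 0, 0, 0, -14], [0, 0, 0, 0, 0, -21], [0, 0, 0, 0, 0, -28], [0, 0, 0, 0, 0, -35], [0, 0, 0, 0, 0, -42], [0, 0, 0, 0, 0, -49], [0, 0, 0, 0, 0, -56], [0, 0, 0, 0, 0, -63], [0, 0, 0, 0, 0, -70]])

```text
t: 15.95
ee_pos: [486.9, -196.0, 305.8]
tool_rot: [0.67, 3.066, 0.0]
ft_force: [1.1, 0.6, -0.6]
opening: 50.0
gripper_force: 0.0
```

```bash
cat >> st.py <<'E'
print(row(n,kpose(70,111.5,488,-196.6)))
c=plant.read_camera("scene");P=cloud(c);Q=F.inv().apply(P.reshape(-1,3)-O).reshape(P.shape);z=P[...,2]
m=(np.hypot(P[...,0]-490,P[...,1]+198)<35)&(z>98)&(z<118)
k,l,st,ce=cv2.connectedComponentsWithStats(m.astype(np.uint8))
for i in range(1,k):
    if st[i,4]>20: print("knob?",st[i,4],cv2.minAreaRect(P[l==i][:,:2].astype(np.float32)))
m=(Q[...,0]>-30)&(Q[...,0]<45)&(Q[...,1]>-100)&(Q[...,1]<72)&(z>98)&(z<165)
q=Q[m];r=q[:,0]-((q[:,2]-102.8)*np.tan(np.radians(20))+15-5/np.cos(np.radians(20)));k=np.abs(r)<6
print("plate face resid",np.percentile(r[k],[10,50,90]),"y",np.percentile(q[k][:,1],[0.5,99.5]),k.sum())
cv2.imwrite("pics/s%d.png"%(o["t"]*10),cv2.resize(c["frame"][130:260,150:323,::-1],(692,520)))
E
python3 st.py
```

```text
15.95 [ 486.9 -196.   305.8] [ 1.1  0.6 -0.6] [-0.014  0.054  0.016] 49.99704465236988 [-0.18  0.33  0.53  2.06 -0.23  0.8   1.63]
65.32757983167134
[np.float64(-0.0011), np.float64(-0.0001), np.float64(0.0393), np.float64(0.04), np.float64(0.2), np.float64(-4.67)]
knob? 94 ((487.72705078125, -198.13922119140625), (17.38843536376953, 52.41560745239258), 69.20122528076172)
plate face resid [-3.27096812 -0.58096876  2.6556009 ] y [-85.41204565  59.49163126] 784
```

>>> jog_arm(plan=[[-0.002, 0, 0.01, 0, 0, -4.7], [-0.002, 0, 0.03, 0, 0, -4.7], [-0.002, 0, 0.039, 0, 0, -4.7], [-0.002, 0, 0.039, 0, 0, -4.7], [-0.002, 0, 0.039, 0, 0, -4.7]])

```text
t: 16.42
ee_pos: [488.8, -197.0, 266.5]
tool_rot: [0.558, 3.09, -0.001]
ft_force: [-0.5, -0.2, -0.3]
opening: 50.0
gripper_force: 0.0
```

>>> jog_arm(plan=[[0, 0, 0, 0, 0, 0], [0, 0, 0, 0, 0, 0], [0, 0, 0, 0, 0, 0], [0, 0, 0, 0, 0, 0], [0, 0, 0, 0, 0, 0]], gripper=0)

```text
t: 16.83
ee_pos: [489.1, -197.6, 267.4]
tool_rot: [0.556, 3.087, -0.001]
ft_force: [-2.5, -3.0, 7.4]
opening: 12.3
gripper_force: 60.2
```

>>> jog_arm(plan=[[0, 0, 0, 0, 0, 4], [0, 0, 0, 0, 0, 8], [0, 0, 0, 0, 0, 12], [0, 0, 0, 0, 0, 16], [0, 0, 0, 0, 0, 20]])

```text
t: 17.25
ee_pos: [488.9, -197.9, 267.4]
tool_rot: [1.089, 2.942, -0.0]
ft_force: [-3.7, -6.0, 8.9]
opening: 12.6
gripper_force: 60.2
```

```bash
python3 st.py | head -3
```

```text
17.25 [ 488.9 -197.9  267.4] [-3.7 -6.   8.9] [-1.236  1.02   0.22 ] 12.620942472701685 [-0.2   0.41  0.57  2.08 -0.33  0.73  1.44]
49.36566765669944
[np.float64(0.0015), np.float64(0.0004), np.float64(0.0009), np.float64(0.03), np.float64(0.25), np.float64(-20.63)]
```

Torque has reached 0.2 N m, so the ratchet is at its limit. I turn well past two more clicks.

>>> jog_arm(plan=[[0, 0, 0, 0, 0, 4], [0, 0, 0, 0, 0, 8], [0, 0, 0, 0, 0, 12], [0, 0, 0, 0, 0, 16], [0, 0, 0, 0, 0, 20], [0, 0, 0, 0, 0, 24], [0, 0, 0, 0, 0, 28], [0, 0, 0, 0, 0, 32], [0, 0, 0, 0, 0, 36]])

```text
t: 18.05
ee_pos: [488.4, -198.3, 267.4]
tool_rot: [1.946, 2.461, 0.001]
ft_force: [-8.5, -7.4, 11.8]
opening: 12.7
gripper_force: 60.7
```

```bash
python3 st.py | head -3
```

```text
18.05 [ 488.4 -198.3  267.4] [-8.5 -7.4 11.8] [-1.801  2.007  0.21 ] 12.668583439317674 [-0.32  0.45  0.74  2.09 -0.44  0.75  0.93]
13.338450437826863
[np.float64(0.0018), np.float64(0.0), np.float64(0.0009), np.float64(0.06), np.float64(0.22), np.float64(-56.66)]
```

The torque held at 0.21 N m over 36°, so the ratchet slipped by two or more clicks. I release and rise.

>>> jog_arm(plan=[[0, 0, 0, 0, 0, 0], [0, 0, 0, 0, 0, 0], [0, 0, 0, 0, 0, 0], [0, 0, -0.02, 0, 0, 0], [0, 0, -0.05, 0, 0, 0], [0, 0, -0.09, 0, 0, 0], [0, 0, -0.13, 0, 0, 0], [0, 0, -0.16, 0, 0, 0], [0, 0, -0.16, 0, 0, 0]], gripper=0.04)

```text
t: 18.85
ee_pos: [489.4, -197.9, 432.0]
tool_rot: [1.937, 2.462, 0.009]
ft_force: [1.2, 0.5, 0.3]
opening: 39.8
gripper_force: 0.0
```

```bash
python3 st.py; ls pics
```

```text
18.85 [ 489.4 -197.9  432. ] [1.2 0.5 0.3] [ 0.037 -0.026 -0.026] 39.77724654711814 [-0.52  0.21  0.91  1.94 -0.19  1.07  0.71]
13.607601952637232
[np.float64(0.0021), np.float64(-0.0028), np.float64(0.1654), np.float64(0.44), np.float64(0.46), np.float64(-56.39)]
knob? 118 ((487.7503662109375, -197.9107208251953), (18.71591567993164, 49.61124801635742), 18.34186363220215)
plate face resid [-3.35338297 -0.76579344  2.50401805] y [-83.84310323  59.06327544] 789
s159.png
s172.png
s180.png
s188.png
s6.png
scene0.png
tc.png
top0.png
w1.png
w2.png
w3.png
w4.png
w5.png
```

View pics/s188.png

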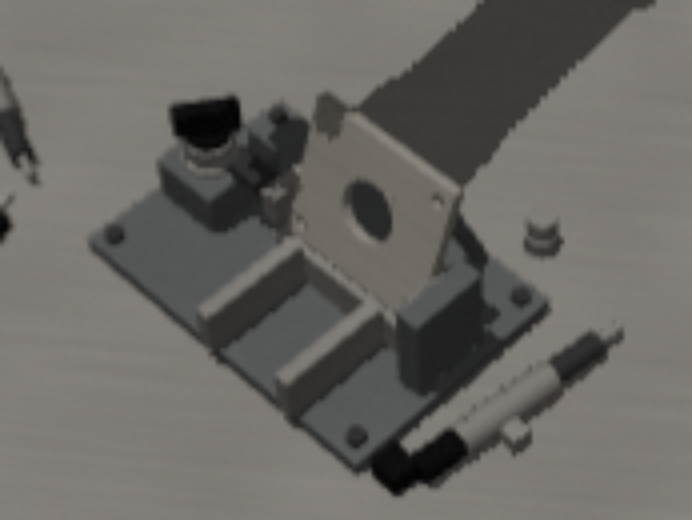

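The plate leans flat with its face at (375,205). It is against the stop at (440,270) and the jaw is on its other edge at (280,200). The knob is free, and the injector and socket are where they were. I hand in.

```bash
python3 -c "
from plant import *
print(job_done())"
```

```text
the job is handed in; nothing more can be done
None
```

The job is handed in at 18.9 s: the plate stands in the groove leaning flat on the rest, clamped against the side stop; the ratchet slipped an estimated two clicks or more (torque held at 0.21 N m over the last 36° of turn), and the injector and socket near the fixture were undisturbed.

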